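# Take the small steamer pot apart and brush it out

### The job

Take the small steamer pot apart for washing up: first lift off the lid, then lift out the strainer insert, and stand each the right way up on the ribbed drainer without dropping them. Then take the bottle brush from its stand and brush the pot out with two strokes (down to the bottom, well up, down to the bottom, well up, and down again), and leave the brush standing in the pot. The pot stays standing where it is, and the mug and glass dish stay undisturbed.

Things in the scene. Friction and masses are not known exactly. Their poses are not given: they have to be found in the camera images.
- pot_floor (a point): Round steel pot, loose, about 0.8 kg: 124 across, 95 high, inside 118 across and 91 deep; two side loops reach 78 from its axis. This point: centre of its inner floor, 4 above the worktop; z up. At the start the insert hangs in it, under the lid.
- insert_bar (a point): Strainer insert, loose, 0.25 kg: aluminium cup 104 across, flange 136 across rests on the pot's rim (7 clearance; keep fingers over the flange: do not reach into the cup). A round bar 10 thick, 84 long, runs across it along its y; this point is the bar's middle, 84 above the flat foot, 37 above the flange's underside; x across the bar, z up. Raise it 50 to clear the pot. Under the lid at the start.
- lid_knob (a point): Lid, a tall steel cap, loose, 0.2 kg: open rim 126 across, 50 high, round black knob on top 26 across, 18 high. This point: the knob's centre, 68 above the lid's rim, 12 below the knob's top; z up. At the start its rim sits on the insert's flange round a 4 high bead; raise it 50 to clear the insert's bar.
- drainer_top (a point): Flat ribbed grey plastic drainer, fixed, 320 (its x) by 160 (its y), 12 high. This point is the centre of its top face; x along its length, y across, z up. There is room for the lid and the insert side by side along x, for example at x = +80 and x = -80.
- brush_grip (a point): Upright bottle brush, loose, 0.09 kg, 180 long: round wooden handle 18 across (105 to 174 above its lower end), stiff white bristle head 36 across, 72 long. This point: on the axis, 150 above the lower end; z to the handle's end. Stands in a fixed round white stand 62 across, 50 high, 44 to 48 wide inside, floor 6 above the worktop; raise it 50 to draw it out.
- brush_tip (a point): Centre of the flat lower end of the same brush's bristle head (0 along its axis).
- mug: Grey mug, a bystander, 81 by 112 by 88 high, in front of the sink, origin under its centre. Leave it alone.
- dish: Small glass dish, a bystander, 89 across, 34 high, origin under its centre. Leave it alone.

How it is judged:
By the outcome, as a careful person would: the job done as asked, in the order asked, and still so for the second after the job is handed in, with the robot touching nothing.
It also fails if it takes over 72 s, if anything falls off the work surface, if the arm or the gripper's body presses on something with over 40 N, if the wrist force passes 120 N, or if a joint passes its speed limit or range.

### The arm

A 7-joint arm with a two-finger parallel gripper is mounted at the origin on a cart in front of the work surface, level with it; the furniture and walls round the work are solid. World frame = base frame: x ahead of the robot, y to its left, z up, the work surface at z = 0. Lengths are in m, angles in rad, forces in N, time in s.
With the tool pointing down it reaches from about 0.4 to 0.85 m from the base axis. Payload 4.4 kg.
Tool frame: the origin (TCP) lies on the centre line of the jaws, within the pads' length; the fingertips stand 11 mm ahead of it and the grasp point (between the pads) lies 8 mm behind it; z points along the fingers, x is the direction in which the jaws open and shut, and the axes are right-handed (so a half turn about z gives the same grasp; the last joint's range is limited). The gripper opens to 94 mm and grips with 3 to 60 N. Pads are 16 mm wide; open, the fingers measure 119 mm over their backs; the gripper's body (75 mm by 177 mm) begins 78 mm behind the grasp point.
Start: joints at [-1.322, 0.628, 0.038, 1.517, -0.027, 0.996, -0.02], TCP at [0.201, 0.618, 0.216] pointing down, gripper open.
Joint ranges: [-3.06, 3.06], [-0.37, 2.12], [-1.25, 1.32], [0.18, 2.47], [-1.1, 4.24], [0.23, 1.98], [-2.94, 2.94]. Speed limits (rad/s): [2.57, 2.57, 3.14, 3.14, 3.14, 3.14, 3.14].

### API

Orientations are given as a unit quaternion [x, y, z, w].
In Python, from rig import * gives the robot as it stands.
- The arm moves only by the tool carry_out, never from a script. Its argument "moves" is text: rows parted by semicolons, each of 6 numbers parted by spaces: the shift along the tool's x, y, z normalised to -1 to 1, where 1 is 0.5 m, then the turn, a rotation vector about the tool's x, y, z normalised to -1 to 1, where 1 is 0.5 rad. A call has 1 to 8 rows; each row shifts and turns the commanded pose from where the row before left it, along the tool's axes as they then stand; what a row does not reach is not made up. A row lasts 1/8 s, in which the tool goes at most 62.5 mm and 10.7 degrees, less where a joint would pass 70% of its speed; a pose out of reach is approached as far as the arm can. A call with a number of a shift or a turn outside -1 to 1 is refused whole. A call with a gripper value outside its range is refused whole. "grip" is the gripper command: -1 is fully open, 1 is shut, values between are in proportion, set as the call begins (left out, the last holds). The fingers move at their own pace and stop on an object; "grip_force" is the grip in N (left out, the last holds). Time passes only in rows, so rows that do not move let the fingers close. It gives the time, the measured TCP pose, the force and the opening at its end, in the units of the state.
- state(): the state, without advancing time (a new reading comes with each control period).
- snapshot(name): name is "scene" or "top"; returns the picture (420x560x3 uint8, red, green, blue); there is no depth.
- camera_model(name): a dict with "mtx" (3x3 intrinsics, pixels), "view" (4x4, takes a point from world to camera coordinates). Camera axes: x right, y up, looking along -z (the intrinsics and any distortion apply to the point x, -y, -z); pixel columns grow to the right and rows downward; lengths in m; the calibration is good to about 2 mm. A picture is of the moment at which its call begins. camera_model takes no time and is no camera call.
- close_job(): hands the job in, once; it reports no verdict.
The state is a dict: "t": time; "joint_positions": joint angles; "qd": joint speeds; "joint_torque": joint torques, N m; "position": TCP position; "ee_rot": TCP orientation; "ft_force": force on the tool from outside, world axes, zero at the start; "moment": the same for the moment, N m; "opening": finger opening in m.
Only numpy, scipy, OpenCV 4.12 (cv2) and the standard library are available. Lean on these libraries where they do the work, as an engineer would, in place of code of your own. Each camera call takes 0.05 s, during which the arm holds its last target. There are 200 camera calls.

## Working session

There is one attempt and no reset: what is moved stays moved. The work goes in short steps, Python scripts to look and compute and a tool call to move; the robot and the scene stay as the last step left them, time stands still between calls to the robot, and variables do not carry over. Pictures are saved under pics/ and viewed, about 8 in all and at most 12, crops included, and the job is handed in when it is done.

Besides the shell and the picture viewer there is one more tool, called after "Request:" in YAML: its name, and indented under it one key for each argument. carry_out: Moves the arm, as the interface text tells. Scaled input: -1 to 1 covers 0.5 m each way for a shift and 0.5 rad each way for a turn. Its arguments: {"type":"object","properties":{"moves":{"type":"string"},"grip":{"type":"number"},"grip_force":{"type":"number"}},"required":["moves"]}

```bash
ls; mkdir -p pics; python3 - <<'E'
from rig import *
import cv2,numpy as np
for n in("scene","top"):
    im=snapshot(n); cv2.imwrite(f"pics/{n}0.png",im[:,:,::-1]); m=camera_model(n); print(n,np.round(m["mtx"],1).tolist(),np.round(m["view"],4).tolist(),[k for k in m])
s=state();print({k:np.round(v,3).tolist() for k,v in s.items()})
E
```

```text
pics
scene [[540.5, 0.0, 279.0], [0.0, 540.5, 215.4], [0.0, 0.0, 1.0]] [[0.5827, -0.8126, -0.0069, -0.2744], [0.3433, 0.2385, 0.9084, -0.2723], [-0.7366, -0.5317, 0.418, -1.1996], [0.0, 0.0, 0.0, 1.0]] ['mtx', 'view']
top [[452.9, 0.0, 281.1], [0.0, 452.9, 211.0], [0.0, 0.0, 1.0]] [[0.0117, -0.9999, 0.0127, 0.0081], [0.986, 0.0136, 0.1662, -0.5076], [-0.1664, 0.0106, 0.986, -1.1261], [0.0, 0.0, 0.0, 1.0]] ['mtx', 'view']
{'t': 0.1, 'joint_positions': [-1.322, 0.629, 0.038, 1.518, -0.027, 0.996, -0.02], 'qd': [-0.001, -0.003, 0.001, -0.001, 0.001, 0.001, 0.001], 'joint_torque': [0.002, -55.079, 1.147, -18.711, -0.052, 0.019, 0.0], 'position': [0.201, 0.618, 0.216], 'ee_rot': [0.809, 0.588, -0.001, 0.001], 'ft_force': [0.288, 0.056, 0.355], 'moment': [0.007, -0.023, -0.031], 'opening': 0.094}
```

View pics/scene0.png

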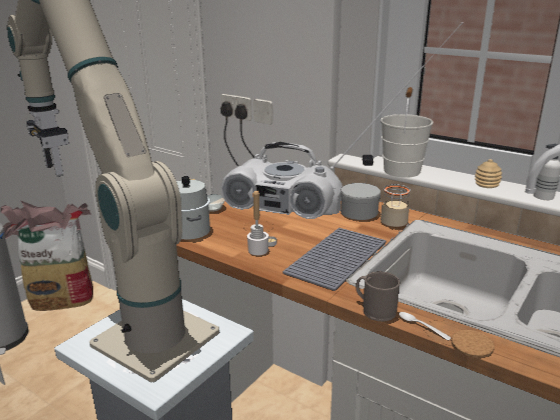

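View pics/top0.png

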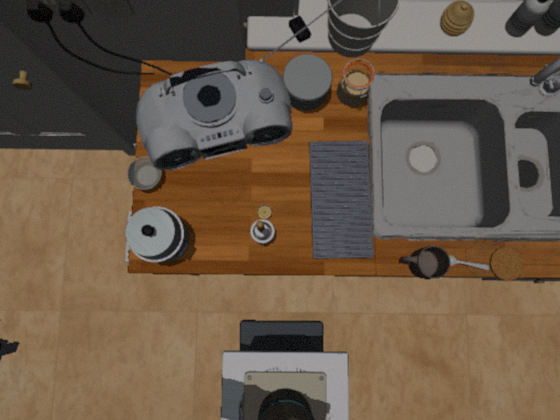

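The scene view shows the pot at (193,212) with the knob at (186,181), the brush at (256,210) and the drainer at (337,257). In the top view the knob is at (148,231), the stand at (262,232), the drainer at (342,199), the dish at (146,175) and the mug at (430,262). I'll enlarge the pot and brush areas.

```bash
cat > h.py <<'E'
import numpy as np,cv2
from rig import *
def ray(n,u,v):
    m=camera_model(n);K=np.array(m["mtx"]);V=np.array(m["view"]);R=V[:3,:3]
    p=np.linalg.inv(K)@[u,v,1]; d=R.T@[p[0],-p[1],-p[2]]; return -R.T@V[:3,3],d/np.linalg.norm(d)
def onz(n,u,v,z):
    o,d=ray(n,u,v); return o+d*(z-o[2])/d[2]
def tri(a,b):
    (o1,d1),(o2,d2)=ray("scene",*a),ray("top",*b)
    s=np.linalg.lstsq(np.c_[d1,-d2],o2-o1,rcond=None)[0]; p,q=o1+s[0]*d1,o2+s[1]*d2
    return (p+q)/2,np.linalg.norm(p-q)
def pix(n,P):
    m=camera_model(n);c=np.array(m["view"])@[*P,1];q=np.array(m["mtx"])@[c[0],-c[1],-c[2]];return q[:2]/q[2]
def crop(im,c0,r0,w,h,k): return cv2.resize(im[r0:r0+h,c0:c0+w],None,fx=k,fy=k,interpolation=cv2.INTER_CUBIC)
E
python3 - <<'E'
from h import *
s=cv2.imread("pics/scene0.png");t=cv2.imread("pics/top0.png")
a=np.hstack([crop(s,160,165,80,80,4),crop(s,220,180,80,80,4)]);b=np.hstack([crop(t,120,195,80,80,4),crop(t,225,190,80,80,4)])
o=np.vstack([a,b]);o=cv2.convertScaleAbs(o,alpha=1.3);cv2.imwrite("pics/c1.png",cv2.resize(o,(600,600)))
print(tri((186,181),(148,231)))
for p in((310,142),(368,140),(374,257),(313,259)): print(onz("top",*p,.012).round(3))
g=cv2.cvtColor(t,cv2.COLOR_BGR2GRAY)
for n,p,z in(("dish",(146,175),.03),("mug",(431,262),.08)): print(n,onz("top",*p,z).round(3))
E
```

```text
(array([0.43688927, 0.31829406, 0.16487829]), np.float64(0.0013570730728548468))
[ 0.704 -0.062  0.012]
[ 0.712 -0.221  0.012]
[ 0.394 -0.23   0.012]
[ 0.387 -0.07   0.012]
dish [0.601 0.371 0.03 ]
mug [ 0.379 -0.355  0.08 ]
```

View pics/c1.png

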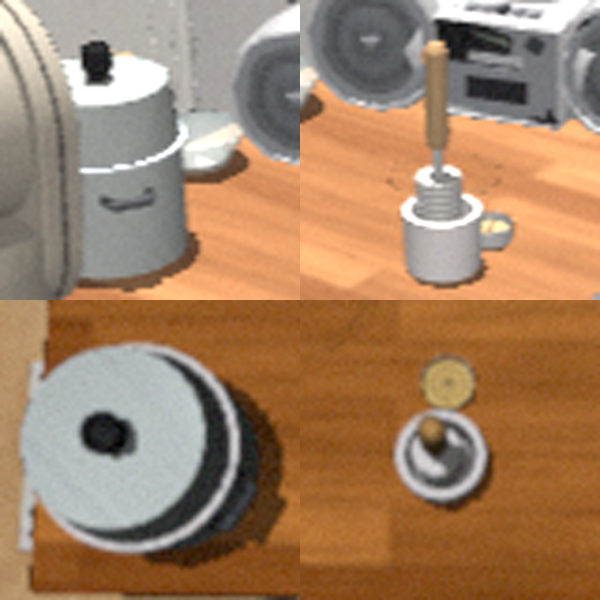

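The crops put the knob at about (148,231) in the top view. It triangulates to z = 0.165, matching the 0.097 rim plus 0.068. The brush stands nearly upright in its stand, with the handle end at top (260,225).

```bash
cat >> h.py <<'E'
from scipy.spatial.transform import Rotation as Rn
def go(P,yaw=None):
    s=state();R=Rn.from_quat(s["ee_rot"]);d=R.inv().apply(np.array(P)-s["position"])
    print("tool shift/0.5:",(d/.5).round(4),"rows@.1:",np.ceil(abs(d/.5).max()/.1))
    x=R.as_matrix()[:,0];y0=np.arctan2(x[1],x[0])
    z=R.as_matrix()[:,2]; print("yaw",np.degrees(y0).round(2),"z",z.round(4),"t",round(s["t"],2),"pos",np.round(s["position"],4),"open",round(s["opening"],4))
    if yaw is not None:
        a=(yaw-y0+np.pi/2)%np.pi-np.pi/2; print("turn about tool z /0.5:",round(-a/.5,4))
def blob(n,im,mask,near):
    k,l,st,c=cv2.connectedComponentsWithStats(mask.astype(np.uint8)); i=1+np.argmin([np.hypot(*(x-near))-(.0) if st[j+1,4]>15 else 1e9 for j,x in enumerate(c[1:])])
    return c[i],st[i]
E
python3 - <<'E'
from h import *
s=cv2.imread("pics/scene0.png");t=cv2.imread("pics/top0.png")
a=blob("scene",s,s.max(2)<60,(186,181));b=blob("top",t,t.max(2)<45,(148,231));print(a,b)
print(tri(a[0],b[0])); print("lid top c",onz("top",150.3,231.5,.147))
P,_=tri(a[0],b[0]); go([P[0],P[1],.24])
E
```

```text
(array([185.33333333, 180.7826087 ]), array([182, 176,   8,  11,  69], dtype=int32)) (array([147.67647059, 230.39215686]), array([142, 226,  13,  10, 102], dtype=int32))
(array([0.43747587, 0.31998203, 0.16494806]), np.float64(0.0010014686689014407))
lid top c [0.43748087 0.31848705 0.147     ]
tool shift/0.5: [-0.4195  0.6339 -0.048 ] rows@.1: 7.0
yaw 71.97 z [-5.0e-04 -1.6e-03 -1.0e+00] t 0.1 pos [0.201  0.6175 0.2157] open 0.0941
```

Request:
carry_out:
  moves: "-0.0524 0.0792 -0.006 0 0 0;-0.0524 0.0792 -0.006 0 0 0;-0.0524 0.0792 -0.006 0 0 0;-0.0524 0.0792 -0.006 0 0 0;-0.0524 0.0792 -0.006 0 0 0;-0.0524 0.0792 -0.006 0 0 0;-0.0524 0.0792 -0.006 0 0 0;-0.0524 0.0792 -0.006 0 0 0"
  grip: -1

```text
t: 1.1
position: [0.4382, 0.3192, 0.2403]
ee_rot: [0.809, 0.588, -0.0, 0.0]
ft_force: [-0.3, 0.7, 0.9]
opening: 0.0938
```

```bash
python3 - <<'E'
from h import *
s=snapshot("scene")[:,:,::-1];t=snapshot("top")[:,:,::-1]
go([.4375,.319,.163])
a=crop(s,140,80,130,130,3);b=crop(t,90,160,130,130,3)
cv2.imwrite("pics/c2.png",np.hstack([a,b]))
E
```

```text
tool shift/0.5: [ 0.0056 -0.0109  0.1552] rows@.1: 2.0
yaw 71.43 z [ 0.0023 -0.0031 -1.    ] t 1.2 pos [0.4416 0.3149 0.2406] open 0.094
```

View pics/c2.png

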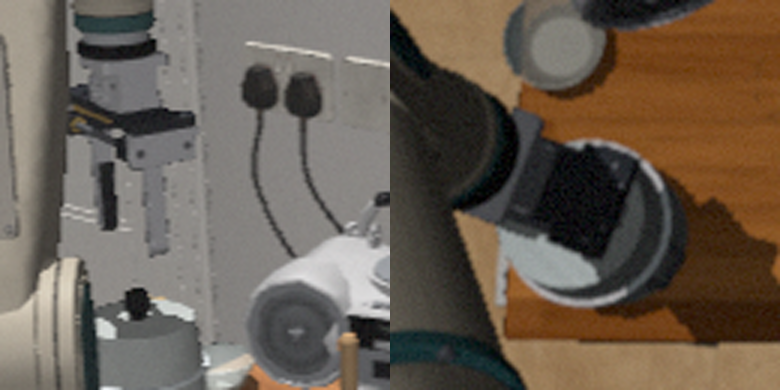

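The gripper is above the knob with its fingers straddling it, and the position is still settling. I'll descend and check.

Request:
carry_out:
  moves: "0 0 0.02 0 0 0;0 0 0.04 0 0 0;0 0 0.03 0 0 0;0 0 0.02 0 0 0;0 0 0 0 0 0;0 0 0 0 0 0"

```text
t: 1.95
position: [0.4378, 0.3211, 0.1858]
ee_rot: [0.809, 0.588, 0.0, -0.0]
ft_force: [-1.0, -0.3, -0.7]
opening: 0.0941
```

```bash
python3 - <<'E'
from h import *
go([.4375,.319,.163]);print(state()["qd"])
E
```

```text
tool shift/0.5: [-0.0041  0.0008  0.0456] rows@.1: 1.0
yaw 71.98 z [ 5.e-04  5.e-04 -1.e+00] t 1.95 pos [0.4378 0.3211 0.1858] open 0.0941
[ 0.00403012 -0.0058741   0.00093532 -0.00276156  0.00207681  0.0004907
  0.00099124]
```

Request:
carry_out:
  moves: "-0.004 0 0.015 0 0 0;0 0 0.02 0 0 0;0 0 0.01 0 0 0;0 0 0 0 0 0"

```text
t: 2.45
position: [0.4366, 0.3186, 0.1624]
ee_rot: [0.809, 0.587, -0.001, -0.0]
ft_force: [0.0, 0.1, -0.4]
opening: 0.094
```

Request:
carry_out:
  moves: "0 0 0 0 0 0;0 0 0 0 0 0;0 0 0 0 0 0;0 0 0 0 0 0;0 0 0 0 0 0;0 0 0 0 0 0"
  grip: 1
  grip_force: 25

```text
t: 3.2
position: [0.437, 0.3188, 0.163]
ee_rot: [0.809, 0.588, -0.0, -0.0]
ft_force: [-0.7, 0.2, -1.4]
opening: 0.0375
```

Request:
carry_out:
  moves: "0 0 0 0 0 0;0 0 0 0 0 0;0 0 0 0 0 0;0 0 0 0 0 0"

```text
t: 3.7
position: [0.437, 0.3189, 0.163]
ee_rot: [0.809, 0.588, 0.0, -0.0]
ft_force: [1.2, 0.7, -0.9]
opening: 0.0249
```

Request:
carry_out:
  moves: "0 0 -0.01 0 0 0;0 0 -0.03 0 0 0;0 0 -0.05 0 0 0;0 0 -0.06 0 0 0;0 0 -0.04 0 0 0;0 0 -0.01 0 0 0;0 0 0 0 0 0;0 0 0 0 0 0"

```text
t: 4.7
position: [0.4364, 0.3184, 0.2621]
ee_rot: [0.809, 0.588, -0.001, 0.0]
ft_force: [0.4, -1.3, -2.1]
opening: 0.0249
```

```bash
python3 - <<'E'
from h import *
s=snapshot("scene")[:,:,::-1];t=snapshot("top")[:,:,::-1]
c=np.array([onz("top",*p,.012) for p in((310,142),(368,140),(374,257),(313,259))]).mean(0);print(c)
go([c[0]+.08,c[1],.24]);print(state()["ft_force"])
a=crop(s,140,80,130,130,3);b=crop(t,90,160,130,130,3)
cv2.imwrite("pics/c3.png",np.hstack([a,b]))
E
```

```text
[ 0.54943069 -0.14572604  0.012     ]
tool shift/0.5: [-0.7632  0.6543  0.0447] rows@.1: 8.0
yaw 71.96 z [-0.0014 -0.0011 -1.    ] t 4.8 pos [0.4365 0.3185 0.2621] open 0.0251
[ 0.35257721  0.0148034  -1.75853939]
```

View pics/c3.png

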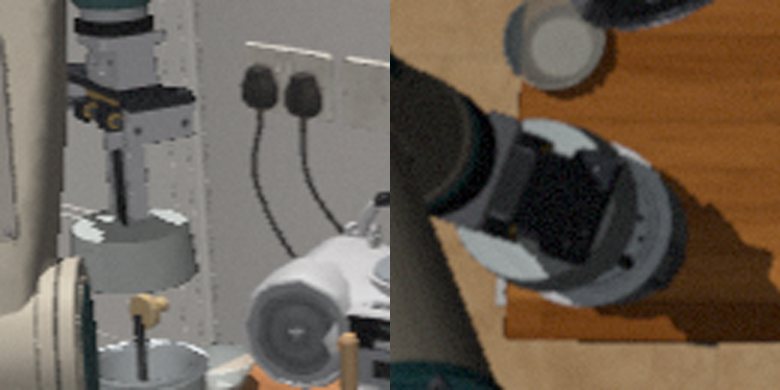

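The lid is held level and clear of the insert, which stays in the pot. The bar shows at about scene (190,190). Next I carry the lid to the drainer's far end.

Request:
carry_out:
  moves: "-0.0294 0.0252 -0.02 0 0 0;-0.0587 0.0503 -0.02 0 0 0;-0.0587 0.0503 0 0 0 0;-0.0587 0.0503 0 0 0 0;-0.0587 0.0503 0 0 0 0;-0.0587 0.0503 0 0 0 0;-0.0587 0.0503 0 0 0 0;-0.0587 0.0503 0 0 0 0"

```text
t: 5.8
position: [0.5486, 0.048, 0.2835]
ee_rot: [0.81, 0.587, -0.0, 0.0]
ft_force: [-0.2, -0.8, -1.5]
opening: 0.0249
```

Request:
carry_out:
  moves: "-0.0587 0.0503 0 0 0 0;-0.0587 0.0503 0 0 0 0;-0.0587 0.0503 0 0 0 0;-0.0587 0.0503 0 0 0 0;-0.0587 0.0503 0 0 0 0;-0.0294 0.0252 0 0 0 0;0 0 0 0 0 0;0 0 0 0 0 0"

```text
t: 6.8
position: [0.6293, -0.1434, 0.2829]
ee_rot: [0.809, 0.588, 0.0, -0.001]
ft_force: [0.7, 1.0, -2.5]
opening: 0.0252
```

```bash
python3 - <<'E'
from h import *
s=snapshot("scene")[:,:,::-1];t=snapshot("top")[:,:,::-1]
cv2.imwrite("pics/s4.png",s);cv2.imwrite("pics/t4.png",t)
go([.6294,-.1457,.0795]);print(state()["ft_force"])
a=crop(s,150,110,130,130,3);b=crop(t,90,160,130,130,3)
a2=crop(s,260,130,130,65,3)
b2=crop(t,260,90,130,65,3)
cv2.imwrite("pics/c4.png",np.vstack([np.hstack([a,b]),np.hstack([a2,b2])]))
E
```

```text
tool shift/0.5: [-0.0053  0.0016  0.4072] rows@.1: 5.0
yaw 72.11 z [-3.0e-04  1.3e-03 -1.0e+00] t 6.9 pos [ 0.6295 -0.1432  0.2831] open 0.0251
[-0.40416572 -0.94628354 -1.80803507]
```

View pics/c4.png

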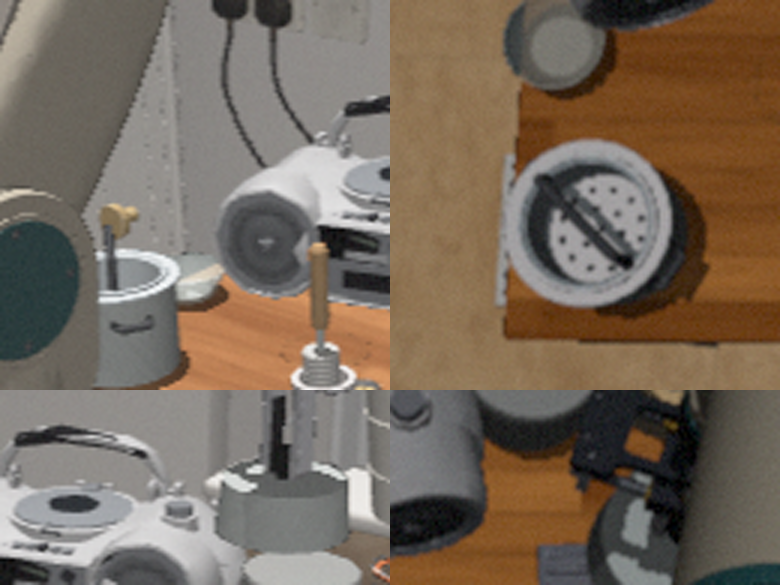

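The lid hangs level over the drainer. In the top view the insert's bar is visible from about (141,220) to (169,248). I'll lower the lid in steps.

Request:
carry_out:
  moves: "-0.004 0.001 0.03 0 0 0;0 0 0.06 0 0 0;0 0 0.07 0 0 0;0 0 0.07 0 0 0;0 0 0.07 0 0 0;0 0 0.05 0 0 0;0 0 0.03 0 0 0;0 0 0 0 0 0"

```text
t: 7.9
position: [0.6286, -0.147, 0.0917]
ee_rot: [0.809, 0.588, -0.001, -0.001]
ft_force: [0.4, 0.1, -1.1]
opening: 0.0249
```

Request:
carry_out:
  moves: "0 0 0.01 0 0 0;0 0 0.005 0 0 0;0 0 0.005 0 0 0;0 0 0 0 0 0"

```text
t: 8.4
position: [0.6295, -0.1474, 0.083]
ee_rot: [0.809, 0.588, 0.0, 0.0]
ft_force: [0.0, -0.7, -1.2]
opening: 0.0249
```

```bash
python3 - <<'E'
from h import *
a=onz("top",140.7,220,.132);b=onz("top",169.3,247.7,.132);print(a,b,np.linalg.norm(a-b),(a+b)/2,np.degrees(np.arctan2(b[1]-a[1],b[0]-a[0])))
go([.6294,-.1457,.078]);print(state()["ft_force"])
E
```

```text
[0.4662865  0.34688238 0.132     ] [0.4017181  0.27609098 0.132     ] 0.09581492813054342 [0.4340023  0.31148668 0.132     ] -132.36775415245054
tool shift/0.5: [ 0.0031 -0.0013  0.0101] rows@.1: 1.0
yaw 71.96 z [ 0. -0. -1.] t 8.4 pos [ 0.6295 -0.1474  0.083 ] open 0.0249
[ 0.03644106 -0.65178094 -1.20142139]
```

Request:
carry_out:
  moves: "0 0 0.004 0 0 0;0 0 0.002 0 0 0;0 0 0 0 0 0;0 0 0 0 0 0"

```text
t: 8.9
position: [0.6296, -0.1474, 0.08]
ee_rot: [0.809, 0.588, 0.0, 0.0]
ft_force: [-0.5, 0.4, -1.4]
opening: 0.025
```

Request:
carry_out:
  moves: "0 0 0.002 0 0 0;0 0 0.002 0 0 0;0 0 0 0 0 0;0 0 0 0 0 0"

```text
t: 9.4
position: [0.6296, -0.1474, 0.0779]
ee_rot: [0.809, 0.587, -0.0, -0.0]
ft_force: [0.5, -0.4, -2.2]
opening: 0.0249
```

Request:
carry_out:
  moves: "0 0 0.002 0 0 0;0 0 0.002 0 0 0;0 0 0 0 0 0;0 0 0 0 0 0"

```text
t: 9.9
position: [0.6296, -0.1473, 0.076]
ee_rot: [0.809, 0.588, 0.0, -0.0]
ft_force: [0.1, -0.1, -0.0]
opening: 0.025
```

```bash
python3 - <<'E'
from h import *
s=snapshot("scene")[:,:,::-1]
go([.6294,-.1457,.078]);print(state()["ft_force"])
cv2.imwrite("pics/c5.png",crop(s,270,150,130,130,4))
E
```

```text
tool shift/0.5: [ 0.0029 -0.0014 -0.0039] rows@.1: 1.0
yaw 71.97 z [ 1.e-04  1.e-04 -1.e+00] t 9.95 pos [ 0.6296 -0.1473  0.0761] open 0.0251
[-0.41904177 -0.25177306 -0.04157223]
```

View pics/c5.png

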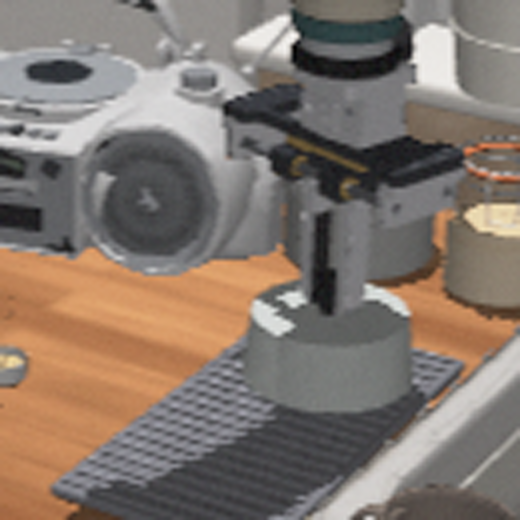

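The lid rests flat on the far end of the drainer, and the measured weight has gone from -2 N to 0. I'll release it and rise.

Request:
carry_out:
  moves: "0 0 0 0 0 0;0 0 0 0 0 0;0 0 0 0 0 0;0 0 0 0 0 0;0 0 0 0 0 0"
  grip: -0.3

```text
t: 10.58
position: [0.6296, -0.1474, 0.0759]
ee_rot: [0.809, 0.587, -0.0, -0.0]
ft_force: [-0.9, 1.0, 0.3]
opening: 0.061
```

Request:
carry_out:
  moves: "0 0 -0.02 0 0 0;0 0 -0.05 0 0 0;0 0 -0.09 0 0 0;0 0 -0.1 0 0 0;0 0 -0.06 0 0 0;0 0 -0.02 0 0 0"

```text
t: 11.32
position: [0.6306, -0.1477, 0.2488]
ee_rot: [0.809, 0.587, 0.001, 0.002]
ft_force: [0.2, -1.4, 0.3]
opening: 0.0609
```

```bash
python3 - <<'E'
from h import *
t=cv2.imread("pics/t4.png")
# flange: bright ring; bar: dark; fit
c=t[200:275,120:190]; g=cv2.cvtColor(c,cv2.COLOR_BGR2HSV)
m=((g[:,:,1]<40)&(g[:,:,2]>110)).astype(np.uint8)
cs,_=cv2.findContours(m,cv2.RETR_EXTERNAL,cv2.CHAIN_APPROX_NONE);k=max(cs,key=cv2.contourArea)
e=cv2.fitEllipse(cv2.convexHull(k));print(e[0][0]+120,e[0][1]+200,e[1]);F=onz("top",e[0][0]+120,e[0][1]+200,.097);print("flange c",F)
p1=onz("top",e[0][0]+120-e[1][0]/2,e[0][1]+200,.097);print("r",np.linalg.norm(p1-F))
go([F[0],F[1],.24],np.radians(-132.37+90))
E
```

```text
150.15836334228516 235.38037872314453 (57.97456741333008, 67.40760803222656)
flange c [0.43394341 0.33218039 0.097     ]
r 0.07004175795746162
tool shift/0.5: [ 0.7908 -0.6714  0.0151] rows@.1: 8.0
yaw 71.96 z [ 4.3e-03 -9.0e-04 -1.0e+00] t 11.32 pos [ 0.6306 -0.1477  0.2488] open 0.0609
turn about tool z /0.5: -2.2925
```

```bash
python3 - <<'E'
from h import *
t=cv2.imread("pics/t4.png")
print("ring vis",onz("top",156.7,234,.097))
g=t.max(2);m=np.zeros(g.shape,np.uint8);cv2.circle(m,(156,234),24,1,-1)
for th in(35,45,55,65):
    k=((g<th)&(m>0)).astype(np.uint8)
    n,l,st,c=cv2.connectedComponentsWithStats(k);i=1+np.argmax(st[1:,4]);ys,xs=np.where(l==i)
    r=cv2.minAreaRect(np.c_[xs,ys].astype(np.float32));b=onz("top",*r[0],.132);print(th,st[i],r,b.round(4))
print(state()["joint_positions"])
big=crop(t,125,200,65,70,8);cv2.imwrite("pics/c6.png",big)
E
```

```text
ring vis [0.43751761 0.31655202 0.097     ]
35 [165 245   6   4  16] ((167.25001525878906, 246.25003051757812), (4.949747085571289, 2.8284268379211426), 45.0) [0.4051 0.2811 0.132 ]
45 [136 225  11  26  95] ((140.5403594970703, 237.71389770507812), (25.425790786743164, 8.749590873718262), 85.03025817871094) [0.4243 0.3446 0.132 ]
55 [136 215  35  38 323] ((151.21853637695312, 234.1196746826172), (36.80504608154297, 31.40831184387207), 76.4295654296875) [0.4331 0.3201 0.132 ]
65 [136 215  35  38 391] ((151.50125122070312, 233.60694885253906), (36.45897674560547, 32.415794372558594), 79.87532806396484) [0.4343 0.3196 0.132 ]
[ 0.10044799  0.59618761  0.14683041  1.49187258 -0.0946369   1.05609529
  1.52440795]
```

View pics/c6.png

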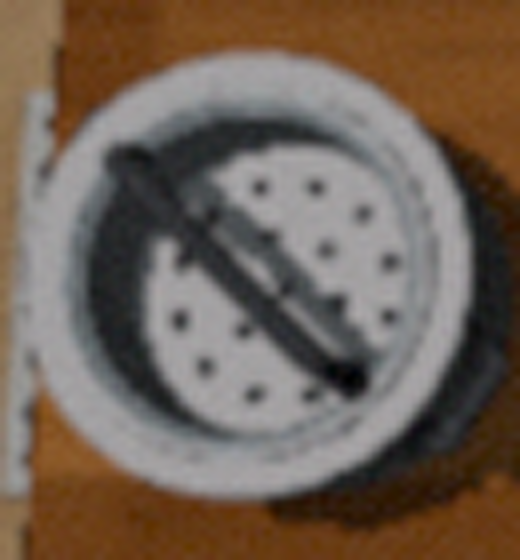

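The bar runs through the insert's axis within about 2 mm, at about 47.6° in world, and the flange ring is centred at (156,234). I'll move above it, then turn the jaws across the bar.

```bash
python3 - <<'E'
from h import *
go([.4365,.317,.24],np.radians(-42.4))
E
```

```text
tool shift/0.5: [ 0.7635 -0.6571  0.0151] rows@.1: 8.0
yaw 71.96 z [ 4.3e-03 -9.0e-04 -1.0e+00] t 11.32 pos [ 0.6306 -0.1477  0.2488] open 0.0609
turn about tool z /0.5: -2.2914
```

Request:
carry_out:
  moves: "0.0318 -0.0274 0 0 0 0;0.0636 -0.0548 0 0 0 0;0.0636 -0.0548 0 0 0 0;0.0636 -0.0548 0 0 0 0;0.0636 -0.0548 0 0 0 0;0.0636 -0.0548 0 0 0 0;0.0636 -0.0548 0 0 0 0;0.0636 -0.0548 0 0 0 0"

```text
t: 12.32
position: [0.5049, 0.1452, 0.2442]
ee_rot: [0.809, 0.588, -0.002, -0.001]
ft_force: [-0.4, 0.9, 0.0]
opening: 0.061
```

Request:
carry_out:
  moves: "0.0636 -0.0548 0 0 0 0;0.0636 -0.0548 0 0 0 0;0.0636 -0.0548 0 0 0 0;0.0636 -0.0548 0 0 0 0;0.0318 -0.0274 0 0 0 0.15;0 0 0 0 0 0.35;0 0 0 0 0 0.35;0 0 0 0 0 0.35"

```text
t: 13.32
position: [0.4323, 0.3173, 0.2441]
ee_rot: [0.947, 0.32, -0.002, 0.0]
ft_force: [-1.4, 0.3, 0.6]
opening: 0.0612
```

Request:
carry_out:
  moves: "0 0 0 0 0 0.35;0 0 0 0 0 0.35;0 0 0 0 0 0.35;0 0 0 0 0 0.35;0 0 0 0 0 0.35;0 0 0 0 0 0.35;0 0 0 0 0 0.35;0 0 0 0 0 0.35"

```text
t: 14.32
position: [0.4324, 0.3173, 0.2441]
ee_rot: [0.931, -0.366, -0.001, 0.002]
ft_force: [-0.1, 1.0, -1.0]
opening: 0.0609
```

```bash
python3 - <<'E'
from h import *
t=snapshot("top")[:,:,::-1];cv2.imwrite("pics/t7.png",t)
go([.4365,.317,.128],np.radians(-42.4)); print(state()["joint_positions"])
E
```

```text
tool shift/0.5: [ 0.0066 -0.0058  0.232 ] rows@.1: 3.0
yaw -43.19 z [-0.0035 -0.0023 -1.    ] t 14.38 pos [0.4325 0.3174 0.244 ] open 0.0611
turn about tool z /0.5: -0.0277
[-1.11271063  0.50346399  0.64628065  1.80855345 -0.36357512  0.95529528
 -1.06516597]
```

Request:
carry_out:
  moves: "0.0066 -0.0058 0.02 0 0 0;0 0 0.04 0 0 0;0 0 0.05 0 0 0;0 0 0.05 0 0 0;0 0 0.03 0 0 0;0 0 0.02 0 0 0;0 0 0.01 0 0 0;0 0 0 0 0 0"

```text
t: 15.38
position: [0.4396, 0.3173, 0.1361]
ee_rot: [0.932, -0.363, 0.0, -0.0]
ft_force: [-0.4, 0.2, -0.2]
opening: 0.0611
```

```bash
python3 - <<'E'
from h import *
s=snapshot("scene")[:,:,::-1]
t=snapshot("top")[:,:,::-1]
go([.4365,.317,.126],np.radians(-42.4)); print(state()["ft_force"])
a=crop(s,150,120,100,100,4);b=crop(t,100,180,100,100,4)
cv2.imwrite("pics/c7.png",np.hstack([a,b]))
E
```

```text
tool shift/0.5: [-0.0044  0.0052  0.0209] rows@.1: 1.0
yaw -42.62 z [ 9.e-04  7.e-04 -1.e+00] t 15.47 pos [0.4399 0.3174 0.1365] open 0.061
turn about tool z /0.5: -0.0077
[0.56187284 0.63644844 0.73676064]
```

View pics/c7.png

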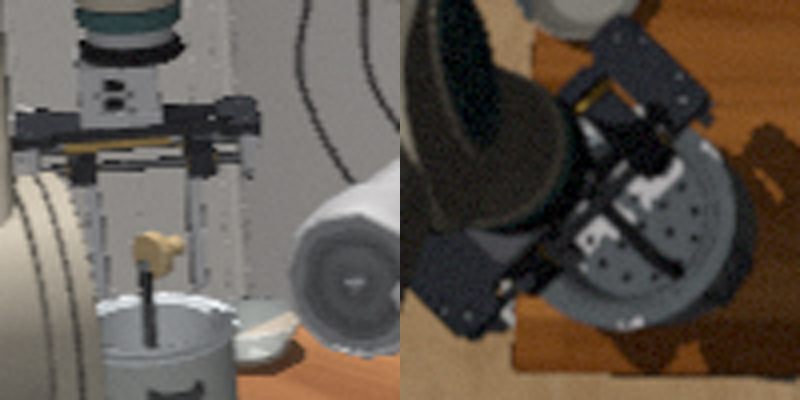

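The bar stands between the open fingers with the tips above the flange. I'll go down 10 mm and close.

Request:
carry_out:
  moves: "-0.004 0.005 0.01 0 0 0;0 0 0.01 0 0 0;0 0 0 0 0 0"

```text
t: 15.85
position: [0.4359, 0.3166, 0.1255]
ee_rot: [0.932, -0.363, -0.0, 0.0]
ft_force: [-0.1, 0.2, 0.4]
opening: 0.0608
```

Request:
carry_out:
  moves: "0 0 0 0 0 0;0 0 0 0 0 0;0 0 0 0 0 0;0 0 0 0 0 0;0 0 0 0 0 0;0 0 0 0 0 0;0 0 0 0 0 0;0 0 0 0 0 0"
  grip: 1
  grip_force: 40

```text
t: 16.85
position: [0.4361, 0.3169, 0.126]
ee_rot: [0.932, -0.363, -0.0, -0.0]
ft_force: [-1.5, 0.1, 0.9]
opening: 0.0087
```

Request:
carry_out:
  moves: "0 0 -0.01 0 0 0;0 0 -0.02 0 0 0;0 0 -0.03 0 0 0;0 0 -0.04 0 0 0;0 0 -0.04 0 0 0;0 0 -0.04 0 0 0;0 0 -0.04 0 0 0;0 0 -0.04 0 0 0"

```text
t: 17.85
position: [0.4364, 0.3165, 0.2577]
ee_rot: [0.932, -0.364, 0.0, -0.0]
ft_force: [-0.2, 0.3, -1.1]
opening: 0.0092
```

Request:
carry_out:
  moves: "0 0 -0.04 0 0 0;0 0 -0.02 0 0 0;0 0 0 0 0 0;0 0 0 0 0 0"

```text
t: 18.35
position: [0.4358, 0.3165, 0.2854]
ee_rot: [0.932, -0.363, -0.0, 0.001]
ft_force: [0.4, 0.2, -1.7]
opening: 0.009
```

```bash
python3 - <<'E'
from h import *
s=snapshot("scene")[:,:,::-1]
t=snapshot("top")[:,:,::-1];cv2.imwrite("pics/t8.png",t)
go([.4694,-.1477,.285]); st=state();print(st["ft_force"],st["moment"])
a=crop(s,150,80,130,130,3);b=crop(s,270,150,130,130,3)
cv2.imwrite("pics/c8.png",np.hstack([a,b]))
E
```

```text
tool shift/0.5: [0.6781 0.6375 0.0013] rows@.1: 7.0
yaw -42.63 z [-0.0012 -0.001  -1.    ] t 18.45 pos [0.4359 0.3164 0.2852] open 0.0085
[ 0.48967473  0.55133668 -1.77512648] [-0.03366341  0.11510636  0.05130494]
```

View pics/c8.png

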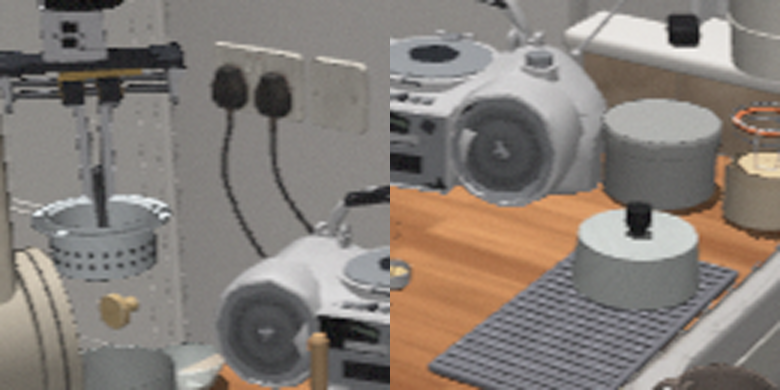

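The insert is free and level, and the lid stands upright on the drainer. I'll carry the insert across slightly higher so it passes over the brush.

Request:
carry_out:
  moves: "0.0261 0.0245 -0.02 0 0 0;0.0522 0.049 -0.03 0 0 0;0.0522 0.049 0 0 0 0;0.0522 0.049 0 0 0 0;0.0522 0.049 0 0 0 0;0.0522 0.049 0 0 0 0;0.0522 0.049 0 0 0 0;0.0522 0.049 0 0 0 0"

```text
t: 19.45
position: [0.4555, 0.0463, 0.3115]
ee_rot: [0.931, -0.364, 0.0, -0.0]
ft_force: [0.3, 0.1, -3.0]
opening: 0.0087
```

Request:
carry_out:
  moves: "0.0522 0.049 0 0 0 0;0.0522 0.049 0 0 0 0;0.0522 0.049 0 0 0 0;0.0522 0.049 0 0 0 0;0.0522 0.049 0 0 0 0;0.0261 0.0245 0 0 0 0;0 0 0 0 0 0;0 0 0 0 0 0"

```text
t: 20.45
position: [0.4698, -0.1469, 0.311]
ee_rot: [0.932, -0.363, -0.0, -0.0]
ft_force: [0.5, 0.0, -1.7]
opening: 0.0088
```

```bash
python3 - <<'E'
from h import *
go([.4694,-.1462,.09]); st=state();print(st["ft_force"],st["joint_positions"].round(2))
# pot & brush from earlier images
t=cv2.imread("pics/t4.png");s=cv2.imread("pics/s4.png")
print("stand c", onz("top",262.4,231,.05))
hs=cv2.cvtColor(s,cv2.COLOR_BGR2HSV);ht=cv2.cvtColor(cv2.imread("pics/top0.png"),cv2.COLOR_BGR2HSV)
E
```

```text
tool shift/0.5: [-1.10e-03 -3.00e-04  4.42e-01] rows@.1: 5.0
yaw -42.62 z [-4.e-04  9.e-04 -1.e+00] t 20.45 pos [ 0.4698 -0.1469  0.311 ] open 0.0088
[ 0.45765514  0.01349434 -1.72857522] [-0.31  0.37  0.78  1.82 -0.3   1.06 -0.16]
stand c [0.45403178 0.06153627 0.05      ]
```

Request:
carry_out:
  moves: "0 0 0.03 0 0 0;0 0 0.06 0 0 0;0 0 0.08 0 0 0;0 0 0.08 0 0 0;0 0 0.08 0 0 0;0 0 0.05 0 0 0;0 0 0.03 0 0 0;0 0 0.01 0 0 0"

```text
t: 21.45
position: [0.4699, -0.147, 0.1001]
ee_rot: [0.932, -0.363, -0.001, 0.0]
ft_force: [0.6, 0.6, -1.9]
opening: 0.0091
```

Request:
carry_out:
  moves: "0 0 0.004 0 0 0;0 0 0.004 0 0 0;0 0 0 0 0 0;0 0 0 0 0 0"

```text
t: 21.95
position: [0.4705, -0.1475, 0.0973]
ee_rot: [0.932, -0.363, 0.0, -0.0]
ft_force: [0.2, 0.5, -2.4]
opening: 0.0091
```

Request:
carry_out:
  moves: "0 0 0.003 0 0 0;0 0 0.003 0 0 0;0 0 0 0 0 0;0 0 0 0 0 0"

```text
t: 22.45
position: [0.4702, -0.1475, 0.0939]
ee_rot: [0.932, -0.364, -0.0, 0.0]
ft_force: [-0.4, -0.0, -1.9]
opening: 0.0086
```

Request:
carry_out:
  moves: "0 0 0.003 0 0 0;0 0 0.003 0 0 0;0 0 0 0 0 0"

```text
t: 22.82
position: [0.4701, -0.1474, 0.0908]
ee_rot: [0.932, -0.364, -0.0, 0.0]
ft_force: [0.7, -0.1, -2.1]
opening: 0.009
```

Request:
carry_out:
  moves: "0 0 0.002 0 0 0;0 0 0 0 0 0;0 0 0 0 0 0"

```text
t: 23.2
position: [0.4702, -0.1474, 0.09]
ee_rot: [0.932, -0.364, -0.0, -0.0]
ft_force: [0.3, 0.2, -1.2]
opening: 0.0087
```

Request:
carry_out:
  moves: "0 0 0.002 0 0 0;0 0 0 0 0 0;0 0 0 0 0 0"

```text
t: 23.58
position: [0.4703, -0.1474, 0.0899]
ee_rot: [0.932, -0.364, 0.0, -0.0]
ft_force: [-1.8, 0.5, 9.0]
opening: 0.0088
```

```bash
python3 - <<'E'
from h import *
v=[state() for i in range(3)]
print(v[-1]["ft_force"],v[-1]["position"])
E
```

```text
[-1.78527791  0.54319193  8.95642892] [ 0.47027795 -0.14742616  0.0899004 ]
```

The insert touches down at z = 0.090 as predicted. I'll release, rise and look.

Request:
carry_out:
  moves: "0 0 -0.001 0 0 0;0 0 0 0 0 0;0 0 0 0 0 0;0 0 0 0 0 0;0 0 0 0 0 0"
  grip: -0.3

```text
t: 24.2
position: [0.4702, -0.1474, 0.0894]
ee_rot: [0.932, -0.363, -0.0, 0.0]
ft_force: [-0.7, -0.4, 0.0]
opening: 0.0553
```

Request:
carry_out:
  moves: "0 0 -0.02 0 0 0;0 0 -0.05 0 0 0;0 0 -0.09 0 0 0;0 0 -0.1 0 0 0;0 0 -0.08 0 0 0;0 0 -0.04 0 0 0;0 0 0 0 0 0"

```text
t: 25.08
position: [0.471, -0.1478, 0.2811]
ee_rot: [0.932, -0.363, 0.002, -0.0]
ft_force: [0.1, 0.3, 0.2]
opening: 0.061
```

```bash
python3 - <<'E'
from h import *
s=snapshot("scene")[:,:,::-1]
t=snapshot("top")[:,:,::-1];cv2.imwrite("pics/t9.png",t);cv2.imwrite("pics/s9.png",s)
a=crop(s,270,150,130,130,3);b=crop(s,230,180,65,65,6);c=crop(t,230,195,65,65,6);d=crop(t,110,190,100,100,4)[:390,:390]
cv2.imwrite("pics/c9.png",cv2.resize(np.vstack([np.hstack([a,b]),np.hstack([d,c])]),(600,600)))
go([.454,.06,.25])
E
```

```text
tool shift/0.5: [-0.3036 -0.2834  0.0584] rows@.1: 4.0
yaw -42.62 z [-7.e-04  6.e-04 -1.e+00] t 25.18 pos [ 0.4698 -0.1471  0.2791] open 0.0603
```

View pics/c9.png

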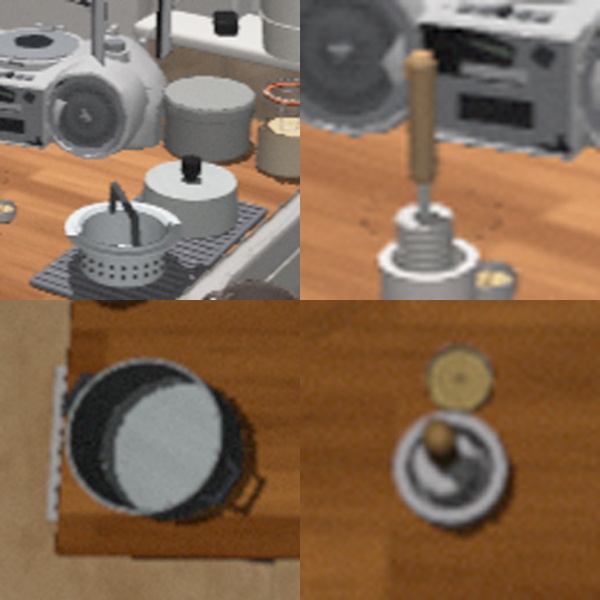

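The lid and insert both stand upright on the drainer, and the pot is empty with its rim centred at top (157,234). The handle end is at scene (256,193) and top (260,224).

```bash
python3 - <<'E'
from h import *
print("pot c",onz("top",157.1,234.4,.095))
print("handle end",tri((256.2,193),(260.3,223.6)))
S=onz("top",262.5,231.2,.05);print("stand c",S)
for z in(.186,.156,.111,.08): print(z,pix("scene",[S[0],S[1],z]),pix("top",[S[0],S[1],z]))
print("px/scene tilt check: end",(256.2,192),"bottom of handle",(256.7,219))
E
```

```text
pot c [0.43677933 0.31605411 0.095     ]
handle end (array([0.45440108, 0.06317578, 0.17972982]), np.float64(0.0013188547057180256))
stand c [0.45352329 0.06127265 0.05      ]
0.186 [256.73337565 191.11945718] [260.82114727 223.79638981]
0.156 [256.9930526 201.1353043] [261.22844762 225.59255271]
0.111 [257.3745345  215.84921896] [261.79800431 228.10425349]
0.08 [257.63188724 225.77542056] [262.16416126 229.71897722]
px/scene tilt check: end (256.2, 192) bottom of handle (256.7, 219)
```

Request:
carry_out:
  moves: "-0.0256 -0.0239 0 0 0 0;-0.0512 -0.0478 0 0 0 0;-0.0512 -0.0478 0 0 0 0;-0.0512 -0.0478 0 0 0 0;-0.0512 -0.0478 0 0 0 0;-0.0512 -0.0478 0 0 0 0;-0.0256 -0.0239 0 0 0 0;0 0 0 0 0 0"

```text
t: 26.18
position: [0.4535, 0.0632, 0.2783]
ee_rot: [0.932, -0.362, -0.001, 0.001]
ft_force: [0.2, 0.8, -0.7]
opening: 0.0609
```

Request:
carry_out:
  moves: "0 0 0.02 0 0 0;0 0 0.03 0 0 0;0 0 0.03 0 0 0;0 0 0.01 0 0 0;0 0 0 0 0 0;0 0 0 0 0 0"

```text
t: 26.92
position: [0.4547, 0.062, 0.2347]
ee_rot: [0.932, -0.364, 0.0, -0.0]
ft_force: [-0.3, -0.2, -0.9]
opening: 0.0612
```

```bash
python3 - <<'E'
from h import *
go([.4538,.0622,.147])
s=snapshot("scene")[:,:,::-1]
cv2.imwrite("pics/c10.png",crop(s,190,120,130,130,4))
E
```

```text
tool shift/0.5: [-0.0017  0.001   0.1755] rows@.1: 2.0
yaw -42.64 z [ 7.e-04  0.e+00 -1.e+00] t 26.93 pos [0.4547 0.062  0.2347] open 0.0612
```

View pics/c10.png

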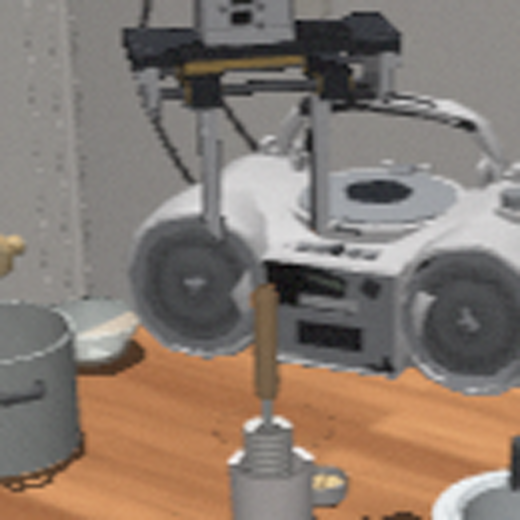

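The handle is centred between the fingers. That was the 12th picture, so I rely on numbers from here. Next I descend and grip.

Request:
carry_out:
  moves: "-0.001 0 0.02 0 0 0;0 0 0.04 0 0 0;0 0 0.05 0 0 0;0 0 0.04 0 0 0;0 0 0.02 0 0 0;0 0 0.006 0 0 0;0 0 0 0 0 0;0 0 0 0 0 0"

```text
t: 27.98
position: [0.4544, 0.0625, 0.147]
ee_rot: [0.932, -0.363, 0.0, -0.0]
ft_force: [0.1, 0.3, 0.0]
opening: 0.0612
```

Request:
carry_out:
  moves: "0 0 0 0 0 0;0 0 0 0 0 0;0 0 0 0 0 0;0 0 0 0 0 0;0 0 0 0 0 0;0 0 0 0 0 0;0 0 0 0 0 0;0 0 0 0 0 0"
  grip: 1
  grip_force: 30

```text
t: 28.98
position: [0.4539, 0.0624, 0.1464]
ee_rot: [0.932, -0.363, -0.0, 0.0]
ft_force: [0.0, 0.4, -0.8]
opening: 0.0172
```

Request:
carry_out:
  moves: "0 0 -0.01 0 0 0;0 0 -0.03 0 0 0;0 0 -0.04 0 0 0;0 0 -0.05 0 0 0;0 0 -0.05 0 0 0;0 0 -0.05 0 0 0;0 0 -0.03 0 0 0;0 0 -0.01 0 0 0"

```text
t: 29.98
position: [0.4543, 0.0625, 0.2825]
ee_rot: [0.932, -0.363, 0.001, -0.001]
ft_force: [-1.1, -0.4, -0.4]
opening: 0.0176
```

Request:
carry_out:
  moves: "0 0 0 0 0 0;0 0 0 0 0 0"

```text
t: 30.22
position: [0.4534, 0.0624, 0.2808]
ee_rot: [0.932, -0.364, -0.001, 0.0]
ft_force: [0.3, 0.2, -1.0]
opening: 0.0172
```

```bash
python3 - <<'E'
from h import *
t=snapshot("top")[:,:,::-1];s=snapshot("scene")[:,:,::-1];cv2.imwrite("pics/s11.png",s);cv2.imwrite("pics/t11.png",t)
st=state();P=np.array(st["position"]);print(P,st["ft_force"],st["opening"])
# pot rim: fit from unoccluded image t9 dark interior + rim
t9=cv2.imread("pics/t9.png");hs=cv2.cvtColor(t9,cv2.COLOR_BGR2HSV);c=(hs[:,:,1]<90).astype(np.uint8);c[:, :133]=0
roi=np.zeros_like(c);cv2.circle(roi,(157,234),27,1,-1);c&=roi
e=cv2.fitEllipse(cv2.convexHull(max(cv2.findContours(c,0,1)[0],key=cv2.contourArea)));print(e,onz("top",*e[0],.095))
# brush white head in scene: predicted axis
for z in(-.115+P[2]-.028+.0,):pass
tip=P+[0,0,-.141];print("expected tip",tip,pix("scene",tip),pix("scene",tip+[0,0,.072]))
u,v=pix("scene",tip+[0,0,.036]);u,v=int(u),int(v)
hv=cv2.cvtColor(s,cv2.COLOR_BGR2HSV)
for r in range(v-22,v+26,3): 
    print(r,"".join("#" if x<45 else "." for x in hv[r,u-20:u+21,1]), "".join("#" if x>165 else "." for x in hv[r,u-20:u+21,2]))
print(u,v)
go([.437,.3165,.2817])
E
```

```text
[0.45356822 0.06234703 0.28084886] [-0.13241152 -0.82104967 -1.17820703] 0.017332281341949512
((157.01829528808594, 234.2380828857422), (51.574729919433594, 54.47520446777344), 101.94640350341797) [0.4371725  0.31627477 0.095     ]
expected tip [0.45356822 0.06234703 0.13984886] [256.83636845 206.36483234] [256.20565462 182.26740811]
172 ##################.....################## #################......#######..#..####..
175 ######################################### ........##########...########....#####...
178 ######################################### ..............####...############........
181 ######################################### ..........................##............#
184 ######################################### ..........................###############
187 ##########################..##..######### .........................................
190 ############################.############ .........................................
193 ###########################.############# .........................................
196 ######################################### .........................................
199 ######################################### .........................................
202 #############################.########### .........................................
205 ######################################### .........................................
208 .############..........################## .............####........................
211 ..............................########### #############################.....###....
214 ......................................... #########################################
217 ......................................... #.#######################################
256 194
tool shift/0.5: [-0.3687 -0.3515 -0.0019] rows@.1: 4.0
yaw -42.64 z [-1.4e-03 -5.0e-04 -1.0e+00] t 30.32 pos [0.4536 0.0623 0.2808] open 0.0173
```

Request:
carry_out:
  moves: "-0.023 -0.022 0 0 0 0;-0.0461 -0.0439 0 0 0 0;-0.0461 -0.0439 0 0 0 0;-0.0461 -0.0439 0 0 0 0;-0.0461 -0.0439 0 0 0 0;-0.0461 -0.0439 0 0 0 0;-0.0461 -0.0439 0 0 0 0;-0.0461 -0.0439 0 0 0 0"

```text
t: 31.32
position: [0.4374, 0.3029, 0.2811]
ee_rot: [0.932, -0.363, -0.0, 0.0]
ft_force: [1.2, -0.7, -0.7]
opening: 0.0171
```

Request:
carry_out:
  moves: "-0.023 -0.022 0 0 0 0;0 0 0 0 0 0;0 0 0 0 0 0;0 0 0 0 0 0"

```text
t: 31.82
position: [0.4377, 0.3152, 0.2817]
ee_rot: [0.931, -0.365, 0.0, 0.0]
ft_force: [-0.2, -0.9, -0.6]
opening: 0.0173
```

```bash
python3 - <<'E'
from h import *
s=snapshot("scene")[:,:,::-1];t=snapshot("top")[:,:,::-1];cv2.imwrite("pics/s12.png",s);cv2.imwrite("pics/t12.png",t)
# changed pixels near the brush at the stand, between s9 (brush in stand) and now: handle colour; brush at pos in s11 vs s12
a=cv2.imread("pics/s11.png").astype(int);d=(abs(a-s).max(2)>25)
for r in range(176,216,3): print(r,"".join("#" if x else "." for x in d[r,236:278]))
go([.437,.3165,.1445]);print(state()["ft_force"])
E
```

```text
176 ..................####....................
179 ..................####....................
182 .................##########...............
185 .............##..#.#####.##...............
188 ....................#######...............
191 ...............#.###########..............
194 ....................#######...............
197 .................####.##..................
200 ........................##................
203 ..................###...#.#...............
206 ...............#####....####..............
209 ..........................................
212 ..........................................
215 ..........................................
tool shift/0.5: [-0.0019 -0.0004  0.2744] rows@.1: 3.0
yaw -42.72 z [ 1.e-04  2.e-04 -1.e+00] t 31.93 pos [0.4376 0.3157 0.2817] open 0.0176
[ 0.36366082  0.28129278 -0.31376795]
```

In the held picture the brush head spanned scene rows 182–207 at column 257, as predicted, so it hadn't slipped. Next comes the first downstroke.

Request:
carry_out:
  moves: "-0.001 0 0.02 0 0 0;0 0 0.04 0 0 0;0 0 0.05 0 0 0;0 0 0.05 0 0 0;0 0 0.05 0 0 0;0 0 0.04 0 0 0;0 0 0.015 0 0 0;0 0 0 0 0 0"

```text
t: 32.92
position: [0.4368, 0.3166, 0.1486]
ee_rot: [0.932, -0.364, -0.0, 0.0]
ft_force: [0.4, 0.0, 0.2]
opening: 0.0176
```

Request:
carry_out:
  moves: "0 0 0.004 0 0 0;0 0 0.004 0 0 0;0 0 0.002 0 0 0;0 0 0 0 0 0;0 0 0 0 0 0"

```text
t: 33.55
position: [0.4371, 0.3171, 0.1443]
ee_rot: [0.932, -0.363, 0.0, -0.0]
ft_force: [-0.5, 0.7, 3.2]
opening: 0.0171
```

The bristle tip touches the floor with 3 N at TCP z = 0.144, as predicted. Now up 75 mm, down, up, down.

Request:
carry_out:
  moves: "0 0 -0.02 0 0 0;0 0 -0.04 0 0 0;0 0 -0.04 0 0 0;0 0 -0.03 0 0 0;0 0 -0.02 0 0 0;0 0 0 0 0 0;0 0 0 0 0 0"

```text
t: 34.42
position: [0.4365, 0.3167, 0.2184]
ee_rot: [0.932, -0.363, -0.0, 0.0]
ft_force: [0.5, 0.6, -1.4]
opening: 0.0175
```

Request:
carry_out:
  moves: "0 0 0.02 0 0 0;0 0 0.04 0 0 0;0 0 0.04 0 0 0;0 0 0.03 0 0 0;0 0 0.016 0 0 0;0 0 0.004 0 0 0;0 0 0 0 0 0;0 0 0 0 0 0"

```text
t: 35.42
position: [0.4373, 0.317, 0.1442]
ee_rot: [0.932, -0.364, 0.0, -0.0]
ft_force: [0.7, 0.5, -0.1]
opening: 0.0171
```

Request:
carry_out:
  moves: "0 0 0.002 0 0 0;0 0 0 0 0 0;0 0 0 0 0 0"

```text
t: 35.8
position: [0.4376, 0.3171, 0.1441]
ee_rot: [0.932, -0.364, 0.0, -0.001]
ft_force: [-2.1, -0.3, 8.7]
opening: 0.0175
```

Request:
carry_out:
  moves: "0 0 -0.02 0 0 0;0 0 -0.04 0 0 0;0 0 -0.04 0 0 0;0 0 -0.03 0 0 0;0 0 -0.02 0 0 0;0 0 0 0 0 0;0 0 0 0 0 0"

```text
t: 36.67
position: [0.4365, 0.3167, 0.2175]
ee_rot: [0.932, -0.363, -0.0, 0.0]
ft_force: [0.1, 0.2, -0.8]
opening: 0.0173
```

Request:
carry_out:
  moves: "0 0 0.02 0 0 0;0 0 0.04 0 0 0;0 0 0.04 0 0 0;0 0 0.03 0 0 0;0 0 0.016 0 0 0;0 0 0.004 0 0 0;0 0 0 0 0 0;0 0 0 0 0 0"

```text
t: 37.67
position: [0.437, 0.3167, 0.1439]
ee_rot: [0.932, -0.364, -0.0, -0.0]
ft_force: [-2.6, -1.2, 6.9]
opening: 0.0175
```

It's firmly on the bottom. I'll ease off, open gently and rise.

Request:
carry_out:
  moves: "0 0 -0.0015 0 0 0;0 0 0 0 0 0;0 0 0 0 0 0;0 0 0 0 0 0"

```text
t: 38.17
position: [0.4373, 0.3171, 0.1439]
ee_rot: [0.932, -0.364, 0.0, -0.0]
ft_force: [-0.6, -0.3, 2.0]
opening: 0.0173
```

Request:
carry_out:
  moves: "0 0 0 0 0 0;0 0 0 0 0 0;0 0 0 0 0 0;0 0 0 0 0 0;0 0 0 0 0 0;0 0 0 0 0 0;0 0 0 0 0 0"
  grip: -0.3

```text
t: 39.05
position: [0.4369, 0.3169, 0.1437]
ee_rot: [0.932, -0.363, -0.0, -0.0]
ft_force: [-0.2, 0.2, 0.2]
opening: 0.0611
```

```bash
python3 - <<'E'
from h import *
s=snapshot("scene")[:,:,::-1];hv=cv2.cvtColor(s,cv2.COLOR_BGR2HSV)
st=state();print(st["position"],st["ft_force"],st["opening"])
a=np.array([.437,.3167,.004])
u0,v0=pix("scene",a+[0,0,.178]);print(u0,v0,pix("scene",a+[0,0,.11]))
for r in range(int(v0)-6,int(v0)+34,2): print(r,"".join("#" if h[0]<25 and h[1]>70 else "." for h in hv[r,int(u0)-20:int(u0)+21]))
E
```

```text
[0.43694237 0.31685608 0.14372877] [0.046272   0.27051223 0.04166697] 0.061270117441734384
185.72950426683246 175.72325417269468 [187.49628142 196.74036375]
169 .........................................
171 .........................................
173 .........................................
175 ....................##...................
177 ...................#####.................
179 ...................#######.###...........
181 ...................#############.........
183 ...................##########............
185 ...................#########.............
187 ....................#######..............
189 ....................#####................
191 ....................#####................
193 ....................#####................
195 ....................#####................
197 .....................####................
199 .....................####................
201 ......................##.................
203 .........................................
205 .........................................
207 .........................................
```

The brush stands upright and free (handle columns about 185–190 in the scene view). I'll retreat straight up.

Request:
carry_out:
  moves: "0 0 -0.02 0 0 0;0 0 -0.04 0 0 0;0 0 -0.06 0 0 0;0 0 -0.07 0 0 0;0 0 -0.06 0 0 0;0 0 -0.04 0 0 0;0 0 -0.01 0 0 0;0 0 0 0 0 0"

```text
t: 40.1
position: [0.4368, 0.3168, 0.2937]
ee_rot: [0.932, -0.363, -0.0, -0.0]
ft_force: [0.6, -0.7, -0.7]
opening: 0.0607
```

Request:
carry_out:
  moves: "0.05 0.05 0 0 0 0;0.08 0.08 0 0 0 0;0.08 0.08 0 0 0 0;0.05 0.05 0 0 0 0;0 0 0 0 0 0;0 0 0 0 0 0;0 0 0 0 0 0"

```text
t: 40.98
position: [0.4443, 0.1346, 0.2932]
ee_rot: [0.932, -0.362, -0.0, 0.0]
ft_force: [-0.3, -0.1, -0.3]
opening: 0.0613
```

```bash
python3 - <<'E'
from h import *
s=snapshot("scene")[:,:,::-1];t=snapshot("top")[:,:,::-1];cv2.imwrite("pics/s13.png",s);cv2.imwrite("pics/t13.png",t)
hv=cv2.cvtColor(s,cv2.COLOR_BGR2HSV)
st=state();print(st["t"],st["position"],st["ft_force"],st["opening"])
for r in range(171,205,3): print(r,"".join("#" if h[0]<25 and h[1]>70 else "." for h in hv[r,165:206]))
t0=cv2.imread("pics/top0.png").astype(int)
for n,(c0,c1,r0,r1) in dict(mug=(400,450,245,280),dish=(126,166,155,195)).items(): print(n,"changed px",(abs(t0-t)[r0:r1,c0:c1].max(2)>40).sum())
t9=cv2.imread("pics/t9.png");
def rim(im):
    hs=cv2.cvtColor(im,cv2.COLOR_BGR2HSV);c=(hs[:,:,1]<90).astype(np.uint8);c[:,:133]=0
    roi=np.zeros_like(c);cv2.circle(roi,(157,234),27,1,-1);c&=roi
    return cv2.fitEllipse(cv2.convexHull(max(cv2.findContours(c,0,1)[0],key=cv2.contourArea)))[0]
print("rim before/after",rim(t9),rim(t))
s9=cv2.imread("pics/s9.png").astype(int);print("drainer area changed",(abs(s9-s)[205:285,285:390].max(2)>40).sum())
E
```

```text
41.075 [0.44438202 0.1342717  0.29338112] [-0.04521903 -0.02597773 -0.43446481] 0.061094814665190664
171 .........................................
174 .........................................
177 ...................#####.................
180 ...................###########...........
183 ...................##########............
186 ....................########.............
189 ....................#####................
192 ....................#####................
195 ....................#####................
198 ....................#####................
201 ......................##.................
204 .........................................
mug changed px 0
dish changed px 527
rim before/after (157.01829528808594, 234.2380828857422) (157.02146911621094, 234.0)
drainer area changed 501
```

The dish patch differs, most likely from the arm or its shadow. I'll move the arm to the drainer side, keeping it high, and compare again.

Request:
carry_out:
  moves: "0.05 0.04 -0.02 0 0 0;0.08 0.07 -0.02 0 0 0;0.08 0.07 0 0 0 0;0.05 0.04 0 0 0 0;0 0 0 0 0 0;0 0 0 0 0 0;0 0 0 0 0 0"

```text
t: 41.95
position: [0.4657, -0.0341, 0.3135]
ee_rot: [0.932, -0.362, -0.0, -0.0]
ft_force: [-0.7, -0.0, -0.9]
opening: 0.061
```

```bash
python3 - <<'E'
from h import *
s=snapshot("scene")[:,:,::-1];t=snapshot("top")[:,:,::-1];cv2.imwrite("pics/s14.png",s)
t0=cv2.imread("pics/top0.png");s0=cv2.imread("pics/scene0.png");t9=cv2.imread("pics/t9.png");s9=cv2.imread("pics/s9.png")
def off(a,b,c0,c1,r0,r1):
    f=lambda im:cv2.Canny(im,60,150)
    p=b[r0:r1,c0:c1]; q=a[r0-6:r1+6,c0-6:c1+6]
    m=cv2.matchTemplate(q,p,cv2.TM_CCOEFF_NORMED);_,v,_,l=cv2.minMaxLoc(m);return round(v,3),(l[0]-6,l[1]-6)
print("t0 vs t9 dish",(cv2.absdiff(t0,t9)[155:195,126:166].max(2)>40).sum())
for n,A,B,r in(("dish top",t0,t,(126,166,155,195)),("dish scene",s0,s,(208,228,192,214)),("mug top",t0,t,(400,450,245,280)),("mug scene",s0,s,(352,405,268,325)),("pot scene",s9,s,(182,214,200,242)),("lid scene",s9,s,(330,380,215,252)),("insert scene",s9,s,(296,350,225,275)),("insert top",t9,t,(310,370,210,255))): print(n,off(A,B,*r),"from t/s ref")
st=state();print(st["t"],st["position"])
E
```

```text
t0 vs t9 dish 0
dish top (0.992, (0, 0)) from t/s ref
dish scene (0.986, (0, 0)) from t/s ref
mug top (0.984, (0, 0)) from t/s ref
mug scene (0.998, (0, 0)) from t/s ref
pot scene (0.913, (0, 0)) from t/s ref
lid scene (0.957, (0, 0)) from t/s ref
insert scene (0.701, (0, 0)) from t/s ref
insert top (0.221, (-6, 6)) from t/s ref
42.05 [ 0.46570123 -0.03451461  0.31357747]
```

With the arm out of the way, the dish, mug, pot and lid all show zero shift. The insert also matches in place, less closely because the arm's shadow falls on it. Handing in.

```bash
python3 -c "
from rig import *
print(close_job())"
```

```text
the job is handed in; nothing more can be done
None
```

I took the pot apart, brushed it out and handed the job in at about 42 s of the 72 s allowed; it reports no verdict.

**What I did:**
- **Lid:** I lifted it off and stood it upright on the far end of the drainer. I let go only once the measured weight had dropped to zero.
- **Insert:** I lifted it out by its bar and stood it upright on the near end of the drainer. It touched down at the height I had predicted.
- **Brush:** I drew it from its stand and made the five moves asked for: down, up about 75 mm, down, up about 75 mm, down. All three downstrokes reached the pot floor, pressing with 3 to 9 N. I then released the brush, leaving it standing upright.

**Last checks:**
- **Pot, mug, dish and lid:** The images showed no shift in any of them. The dish check first showed a difference, which went away once the arm had moved aside.
- **Brush:** After the release, its handle showed upright in the image where I expected it.
- **Insert:** It matched its place in the scene view with no shift, but less closely (0.70), probably because of the arm's shadow. The top-view match failed (0.22), probably because the arm blocked the view, so only the scene view confirms it.
- **Pictures:** I had viewed all 12 pictures by the time I gripped the brush, so the strokes and the final state were checked only by numbers.

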